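Swing the curing lamp clear and demould the cast probe bracket

TASK

The bracket in the mould has cured: gently swing the lamp arm well out of the way, to the side where nothing stands in its path, until no part of the lamp hangs over the mould, and leave it there. Then lift the bracket straight up out of the mould by its sleeve and set it down, without dropping it, upright and flat on the floor of the steel tray beside the finished one. Leave everything else where it is.

Things in the scene. Friction and masses are not known exactly. Their poses are not given: they have to be found in the camera images.
- station: Curing station, fixed: grey base plate 350 x 160 x 12 mm, open aluminium mould (92 mm along x, 140 along y, top 40 mm above the bench) and a post, 25 mm diameter, 235 high, 200 mm along its +x (away from the robot). Origin on the bench under the mould's centre; +y left. Cavity 18 mm deep, floor 22 mm above the bench, 2 mm play round the bracket's foot; only the sleeve stands out
- lamp (a joint): Lamp arm's angle about the post, rad: 0 = arm along the station's -x, lamp centred over the mould; positive = swung to the station's +y side (left), negative to -y; stops at +-1.65. Starts within 0.2 of zero. Fixed height; about 2 N at the lamp moves it, friction keeps it where it is left. Beyond 0.77 either way it is clear of the mould
- lamp_hinge (a point): Point on the post's axis, 150 mm above the bench, at the level of the lamp's underside; it stays in place as the arm turns.
- lamp_head (a point): Centre of the lamp's underside, 200 mm from the hinge axis, 150 mm above the bench. The lamp is a flat white box, 100 mm along the arm, 110 mm across, with upright sides 150 to 184 mm above the bench and cooling ribs up to 192 mm on top; the arm is a bar 30 mm wide, 157 to 179 mm above the bench
- casting: The cured bracket in the mould: resin foot 18 mm thick, plus-shaped (bar 100 mm along its y by 34 mm; centre pad 56 mm along x by 50 mm), with a steel sleeve, 20 mm diameter, upright at its centre, top 78 mm above the underside; about 0.2 kg. Origin at the centre of the underside, z up. In the mould its axes are the station's, underside 22 mm above the bench
- tray: Stainless steel tray, fixed, 220 mm along x, 150 mm along y, walls 3 mm thick and 28 mm high, floor top 3 mm above the bench; origin under its centre. It is to the left or right of the station. The finished bracket stands in its -x half (origin 52 to 60 mm from the middle); the +x half is empty
- finished: The finished bracket in the tray, same as the cast one: resin foot 18 mm thick, plus-shaped (bar 100 mm along its y by 34 mm; centre pad 56 mm along x by 50 mm), with a steel sleeve, 20 mm diameter, upright at its centre, top 78 mm above the underside. Origin at the centre of the underside
- bottle: Tall amber bottle, 72 mm diameter up to 160 mm, then narrowing to a black cap 48 mm wide, 195 mm high in all, origin at the centre of its underside, beside the station's post: on the station's +y or -y side. It stands in the path of the lamp on that side.
- jar: Low white jar, 72 mm diameter, 65 mm high, origin at the centre of its underside, on the other side from the bottle; the lamp passes over it.
- stirrer: Magnetic stirrer, fixed, white, 210 x 150 mm, 60 mm high, on the other side of the station from the tray; origin under its centre.
- beaker: Empty beaker on the stirrer's plate, 72 mm diameter, 90 mm high, origin at the centre of its underside.
- spatula: Steel spatula, 190 mm long, lying at the back left; origin under its middle.
- mixing_cup: Small white mixing cup, 66 mm diameter, 60 mm high, at the back right; origin at the centre of its underside.
- wrench: Steel wrench, 180 mm long, lying at the back left; origin under its middle.
There are look-alikes about, which are no part of the job. Leave any purple look-alike of the casting alone.

How it is judged:
By the outcome, as a careful person would: the job done as asked, in the order asked, and still so for the second after the job is handed in, with the robot touching nothing.
It also fails if it takes over 64 s, if anything falls off the work surface, if the arm or the gripper's body presses on something with over 40 N, if the wrist force passes 120 N, or if a joint passes its speed limit or range.

ROBOT

A 7-joint arm with a two-finger parallel gripper is mounted at the origin on the work surface. World frame = base frame: x ahead of the robot, y to its left, z up, the work surface at z = 0. Lengths are in m, angles in rad, forces in N, time in s.
With the tool pointing down it reaches from about 0.4 to 0.85 m from the base axis. Payload 10.4 kg.
Tool frame: the origin (TCP) lies at the very end of the fingers, on their centre line; the grasp point (between the pads) lies r.pinch_z behind it (r.pinch_z is the distance from the TCP to the grasp point, in m); z points along the fingers, x is the direction in which the jaws open and shut, and the axes are right-handed (so a half turn about z gives the same grasp; the last joint's range is limited). The gripper opens to 87 mm and grips with 3 to 60 N. Pads are 19 mm wide; open, the fingers measure 117 mm over their backs; the gripper's body (75 mm by 190 mm) begins 51 mm behind the grasp point.
Start: joints at [1.146, 0.332, -0.065, 1.46, 0.022, 1.35, -0.088], TCP at [0.244, -0.575, 0.223] pointing down, gripper open.
Joint ranges: [-2.6, 2.6], [-0.5, 2.12], [-1.47, 1.34], [0.16, 2.42], [-1.27, 4.41], [0.06, 2.06], [-2.6, 2.6]. Speed limits (rad/s): [2.22, 2.22, 2.79, 2.79, 3.14, 3.14, 3.14].

INTERFACE

Orientations are given as a unit quaternion [x, y, z, w].
In Python, from bench import r gives the robot as it stands.
- The arm moves only by the tool carry_out, never from a script. Its argument "increments" is text: rows parted by semicolons, each of 7 numbers parted by spaces: the turn, a rotation vector about the tool's x, y, z in degrees, then the shift along the tool's x, y, z in m, then the finger opening in m, from 0 to 0.087. A call has exactly 5 rows; each row is the pose to reach, as a shift and turn from the pose measured when the call began, along the tool's axes at that moment; what a row does not reach only later rows make up. A row lasts 1/8 s, in which the tool goes at most 62.5 mm and 10.7 degrees, less where a joint would pass 70% of its speed; a pose out of reach is approached as far as the arm can. A call with a gripper value outside its range is refused whole. The fingers move at their own pace and stop on an object; "squeeze" is the grip in N (left out, the last holds). Time passes only in rows, so rows that repeat a pose let the fingers close, or fill a call up. It gives the time, the measured TCP pose, the force and the opening at its end, in the units of the state.
- r.read_state(): the state, without advancing time (a new reading comes with each control period).
- r.camera(name): name is "side" or "top" or "wrist"; returns (picture, depth): 480x640x3 uint8, blue, green, red; 480x640 float32, m along the optical axis (not along the pixel's ray), 0 where there is no reading.
- r.camera_model(name): a dict with "K" (3x3 intrinsics, pixels), "extrinsics" (4x4, takes a point from camera to world coordinates). Camera axes: x right, y down, z forward; pixel columns grow to the right and rows downward; lengths in m; the calibration is good to about 2 mm. A picture is of the moment at which its call begins: read the wrist's pose just before it. camera_model takes no time and is no camera call; for the wrist camera it gives the pose at the moment of the call.
- r.close_job(): hands the job in, once; it reports no verdict.
The state is a dict: "time": time; "joint_positions": joint angles; "joint_vel": joint speeds; "joint_torque": joint torques, N m; "ee_pos": TCP position; "eef_rot": TCP orientation; "ft_force": force on the tool from outside, world axes, zero at the start; "torque": the same for the moment, N m; "width": finger opening in m.
Only numpy, scipy, OpenCV 4.12 (cv2) and the standard library are available. Lean on these libraries where they do the work, as an engineer would, in place of code of your own. Each camera call takes 0.05 s, during which the arm holds its last target.

## Working session

There is one attempt and no reset: what is moved stays moved. The work goes in short steps, Python scripts to look and compute and a tool call to move; the robot and the scene stay as the last step left them, time stands still between calls to the robot, and variables do not carry over. Pictures are saved under pics/ and viewed, and the job is handed in when it is done.

Besides the shell and the picture viewer there is one more tool, called after "Emit:" as a command line: name --argument value ..., lists and objects as JSON in quotes. carry_out: Moves the arm, as the interface text tells. Its arguments: {"type":"object","properties":{"increments":{"type":"string"},"squeeze":{"type":"number"}},"required":["increments"]}

```bash
ls; mkdir -p pics; python3 - <<'E'
from bench import r
import cv2,numpy as np
print(r.read_state(), r.pinch_z)
for n in ("side","top"):
    p,d=r.camera(n); cv2.imwrite(f"pics/{n}0.png",p); np.savez(f"{n}0.npz",p=p,d=d,K=r.camera_model(n)["K"],T=r.camera_model(n)["extrinsics"])
    print(r.camera_model(n))
E
```

```text
pics
{'time': 0.0, 'joint_positions': array([ 1.14641043,  0.33285166, -0.06469422,  1.46097691,  0.02159   ,
        1.34986262, -0.0884842 ]), 'joint_vel': array([ 0.0007312 , -0.00058817, -0.00161705, -0.00106262,  0.00092196,
       -0.00018949, -0.0007666 ]), 'joint_torque': array([ 1.36960789e-04, -6.23256683e+01,  2.49757385e-02, -3.89893234e+01,
       -6.13008603e-02,  3.99174029e-02,  1.25807346e-04]), 'ee_pos': array([ 0.2442557 , -0.57486988,  0.22174954]), 'eef_rot': array([ 8.33993242e-01, -5.51774211e-01, -6.00666274e-04, -3.62842943e-04]), 'ft_force': array([-0.49991216, -0.02040744,  0.52047279]), 'torque': array([ 0.01557409, -0.01936869,  0.00888796]), 'width': 0.08690277511183472} 0.0187
{'K': array([[565.35907161,   0.        , 317.92609745],
       [  0.        , 565.35907161, 238.8652107 ],
       [  0.        ,   0.        ,   1.        ]]), 'extrinsics': array([[-0.7775518 , -0.46073762,  0.42794163, -0.01742688],
       [-0.62858587,  0.55097811, -0.54891067,  0.77064063],
       [ 0.01711732, -0.69580454, -0.71802718,  1.07616779],
       [ 0.        ,  0.        ,  0.        ,  1.        ]])}
{'K': array([[460.69010298,   0.        , 326.60063029],
       [  0.        , 460.69010298, 241.30016555],
       [  0.        ,   0.        ,   1.        ]]), 'extrinsics': array([[ 0.02996342, -0.98903269,  0.14462551,  0.40945046],
       [-0.99951492, -0.03087627, -0.00407087,  0.035169  ],
       [ 0.00849172, -0.14443338, -0.98947809,  1.04030708],
       [ 0.        ,  0.        ,  0.        ,  1.        ]])}
```

View pics/side0.png

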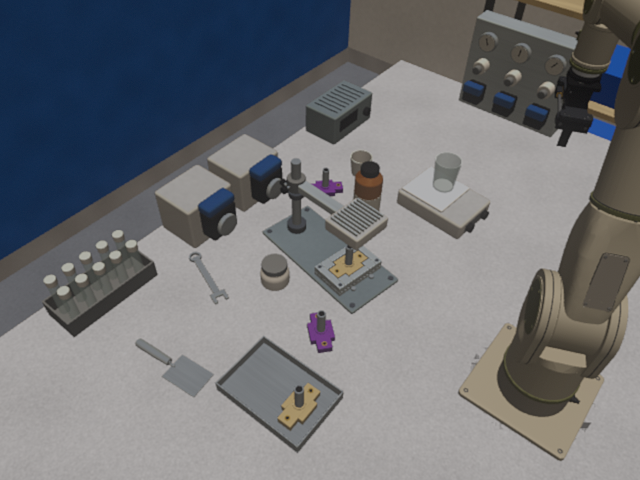

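View pics/top0.png

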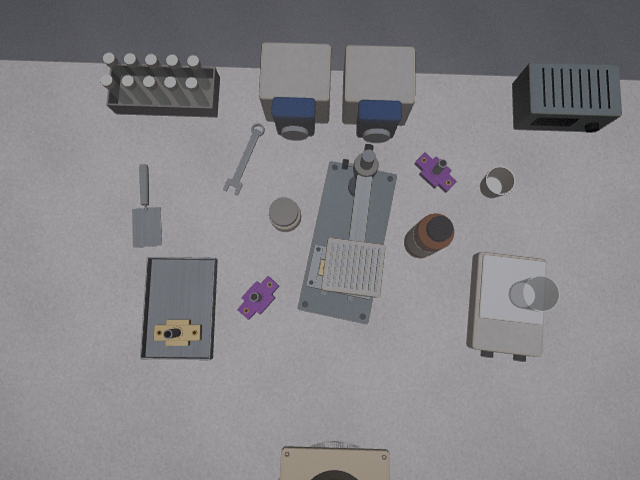

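```bash
python3 - <<'E'
import cv2,numpy as np
t=cv2.imread("pics/top0.png"); s=cv2.imread("pics/side0.png")
a=cv2.resize(t[140:330,290:410],None,fx=3,fy=3,interpolation=cv2.INTER_CUBIC)
b=cv2.resize(t[250:365,135:225],None,fx=5,fy=5,interpolation=cv2.INTER_CUBIC)
c=cv2.resize(s[150:320,250:410],None,fx=3.5,fy=3.5,interpolation=cv2.INTER_CUBIC)
cv2.imwrite("pics/a.png",a);cv2.imwrite("pics/b.png",b);cv2.imwrite("pics/c.png",c)
E
```

```text
(no output)
```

View pics/a.png

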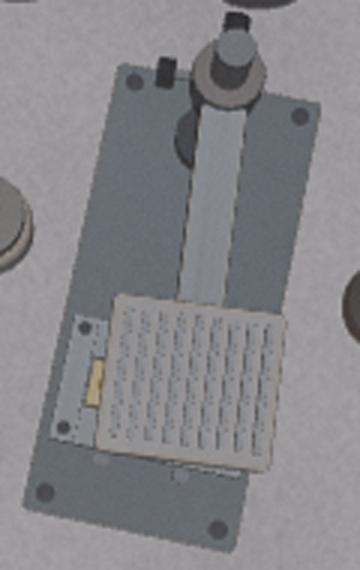

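View pics/b.png

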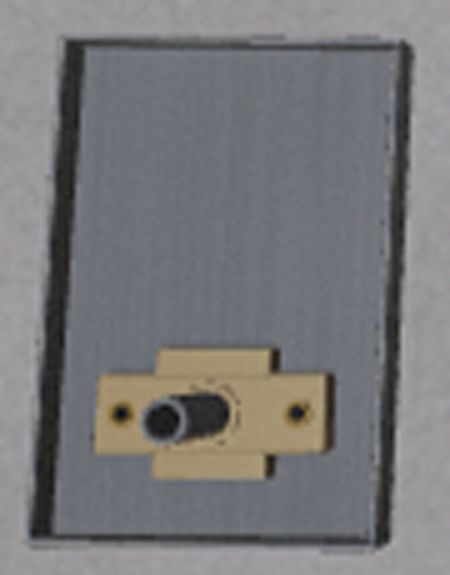

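View pics/c.png

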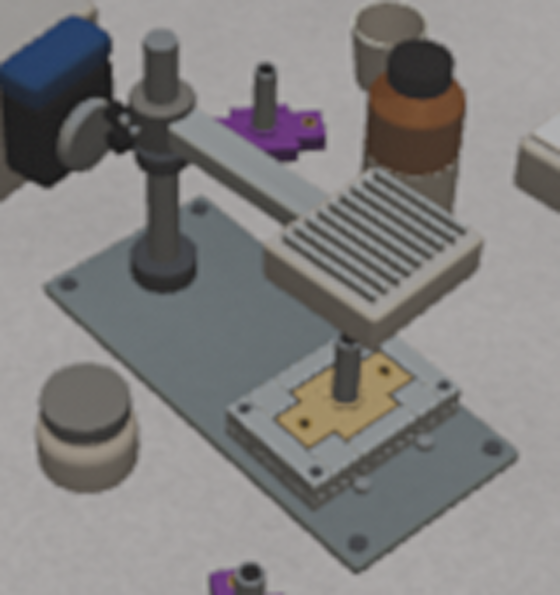

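```bash
cat > h.py <<'E'
import numpy as np,cv2
def cam(n):
    z=np.load(f"{n}.npz"); return z["K"],z["T"],z["p"],z["d"]
def ray(n,uv,z):
    K,T,_,_=cam(n); d=T[:3,:3]@np.linalg.solve(K,np.array([uv[0],uv[1],1.])); o=T[:3,3]
    return o+d*(z-o[2])/d[2]
def dep(n,uv):
    K,T,_,D=cam(n); u,v=int(round(uv[0])),int(round(uv[1])); w=np.median(D[v-1:v+2,u-1:u+2])
    return T[:3,:3]@(np.linalg.solve(K,np.array([uv[0],uv[1],1.]))*w)+T[:3,3]
def proj(n,P):
    K,T,_,_=cam(n); c=T[:3,:3].T@(np.asarray(P,float)-T[:3,3]); q=K@c; return q[:2]/q[2]
E
python3 - <<'E'
from h import *
np.set_printoptions(precision=4,suppress=True)
A=lambda x,y:(x/3+290-1/3,y/3+140-1/3)
B=lambda x,y:(x/5+135-.4,y/5+250-.4)
C=lambda x,y:(x/3.5+250-.36,y/3.5+150-.36)
P=[ray("top0",A(*p),.012) for p in [(120,65),(321,103),(234,552),(24,508)]]
print("plate",P,np.mean(P,0));print([np.linalg.norm(P[i]-P[i-1]) for i in range(4)])
x=P[0]-P[3]+P[1]-P[2]; yaw=np.arctan2(x[1],x[0]); print("yaw",yaw)
P=[ray("side0",C(*p),.012) for p in [(42,288),(205,197),(518,457),(360,572)]]
print("plate side",P,np.mean(P,0));print([np.linalg.norm(P[i]-P[i-1]) for i in range(4)])
P=[ray("side0",C(*p),.04) for p in [(228,410),(318,487),(460,392)]]
print("mould",P,(P[0]+P[2])/2,[np.linalg.norm(P[1]-P[0]),np.linalg.norm(P[1]-P[2])])
x=P[0]-P[1];print("yaw",np.arctan2(x[1],x[0]));
x=P[1]-P[2];print("yaw",np.arctan2(x[1],x[0])-np.pi/2)
P=[ray("top0",A(*p),.188) for p in [(115,293),(287,318),(270,472),(98,448)]]
print("lamp",P,np.mean(P,0),[np.linalg.norm(P[i]-P[i-1]) for i in range(4)])
print("hinge", ray("top0",A(237,45),.235), ray("side0",C(160,40),.235))
for zz in (0.028,):
  P=[ray("top0",B(*p),zz) for p in [(64,40),(408,42),(378,545),(32,540)]]
  print("tray",P,np.mean(P,0),[np.linalg.norm(P[i]-P[i-1]) for i in range(4)])
P=[ray("side0",p,.028) for p in [(217,388),(265,340),(341,393),(297,444)]]
print("tray side",P,np.mean(P,0),[np.linalg.norm(P[i]-P[i-1]) for i in range(4)])
print("finished sleeve top",ray("top0",B(164,420),.081),ray("side0",(299,391),.081))
print("jar",ray("top0",(285,211),.065),"bottle cap",ray("top0",(440,229),.195))
print("cap depth",dep("top0",(440,229)),dep("top0",(355,270)),"purple sleeve",dep("side0",(321,315)),"stirrer/beaker",ray("top0",(543,293),.15))
E
```

```text
plate [array([0.7469, 0.0294, 0.012 ]), array([ 0.7217, -0.126 ,  0.012 ]), array([ 0.3795, -0.0649,  0.012 ]), array([0.4068, 0.0903, 0.012 ])] [ 0.5637 -0.0178  0.012 ]
[np.float64(0.3455254184867336), np.float64(0.15748709137727682), np.float64(0.3476086966575152), np.float64(0.15749100298829585)]
yaw -0.1768527354154968
plate side [array([0.7472, 0.0328, 0.012 ]), array([ 0.7176, -0.1246,  0.012 ]), array([ 0.3777, -0.0585,  0.012 ]), array([0.4038, 0.0926, 0.012 ])] [ 0.5616 -0.0144  0.012 ]
[np.float64(0.3485995289554961), np.float64(0.1602096493743374), np.float64(0.3462475171964539), np.float64(0.15335019676874811)]
mould [array([0.5465, 0.0571, 0.04  ]), array([0.4565, 0.0717, 0.04  ]), array([ 0.4317, -0.0605,  0.04  ])] [ 0.4891 -0.0017  0.04  ] [np.float64(0.09112426773476481), np.float64(0.13448929503333007)]
yaw -0.16072594266869458
yaw -0.18574126506324395
lamp [array([0.5416, 0.0293, 0.188 ]), array([ 0.5292, -0.0783,  0.188 ]), array([ 0.4336, -0.069 ,  0.188 ]), array([0.445 , 0.0369, 0.188 ])] [ 0.4874 -0.0203  0.188 ] [np.float64(0.0968691804430268), np.float64(0.
[... 304 characters left out ...]
 [np.float64(0.21463064997745793), np.float64(0.15122713960008224), np.float64(0.21615633557311154), np.float64(0.1475102983720722)]
tray side [array([0.4984, 0.4331, 0.028 ]), array([0.502 , 0.2845, 0.028 ]), array([0.2953, 0.2803, 0.028 ]), array([0.2951, 0.4191, 0.028 ])] [0.3977 0.3542 0.028 ] [np.float64(0.20381565448651384), np.float64(0.14860945017744231), np.float64(0.20678394748847873), np.float64(0.1388154484340017)]
finished sleeve top [0.3494 0.35   0.081 ] [0.3451 0.3536 0.081 ]
jar [0.6153 0.1229 0.065 ] bottle cap [ 0.5628 -0.1791  0.195 ]
cap depth [ 0.5625 -0.1787  0.1964] [ 0.4822 -0.0228  0.1847] purple sleeve [0.4256 0.1849 0.0819] stirrer/beaker [ 0.4519 -0.3888  0.15  ]
```

Candidates seen in the side picture are the tan bracket in the mould (349,258), the tan one in the tray (299,400), and the purple ones at (320,330) and (325,182). The description picks (349,258): it is tan, in the mould, and under the lamp, and the crop confirms it. The bottle is on the −y side, so the lamp goes to +y. The lamp angle is now about −0.08.

Emit:
carry_out --increments "0 0 5 -0.045 -0.044 0 0; 0 0 10 -0.09 -0.088 0 0; 0 0 15 -0.135 -0.132 0 0; 0 0 20 -0.18 -0.176 0 0; 0 0 23 -0.226 -0.222 0 0" --squeeze 15

```text
time: 0.72
ee_pos: [0.3588, -0.2822, 0.222]
eef_rot: [-0.706, 0.708, 0.001, 0.0]
ft_force: [1.1, -0.3, 0.5]
width: 0.0449
```

Emit:
carry_out --increments "0 0 0 -0.04 -0.027 0 0; 0 0 0 -0.08 -0.054 0 0; 0 0 0 -0.12 -0.08 0 0; 0 0 0 -0.158 -0.105 0 0; 0 0 0 -0.158 -0.105 0.03 0"

```text
time: 1.35
ee_pos: [0.4668, -0.121, 0.1932]
eef_rot: [0.708, -0.706, 0.001, -0.002]
ft_force: [-0.3, -1.3, -0.7]
width: 0.0017
```

Emit:
carry_out --increments "0 0 0 0 0 0.02 0; 0 0 0 0 0 0.033 0; 0 0 0 -0.01 0 0.033 0; 0 0 0 -0.02 0 0.033 0; 0 0 0 -0.025 0 0.033 0"

```text
time: 1.98
ee_pos: [0.4673, -0.095, 0.1611]
eef_rot: [0.709, -0.705, 0.001, -0.002]
ft_force: [-0.2, 0.1, -0.3]
width: 0.0008
```

```bash
python3 - <<'E'
from bench import r
import cv2,numpy as np
s=r.read_state();print(s["time"],s["ee_pos"],s["ft_force"],s["width"])
p,d=r.camera("side"); cv2.imwrite("pics/side1.png",p)
E
```

```text
1.975 [ 0.46726129 -0.09500849  0.16109438] [-0.23374405  0.06271209 -0.26467834] 0.0007518156424825262
```

View pics/side1.png

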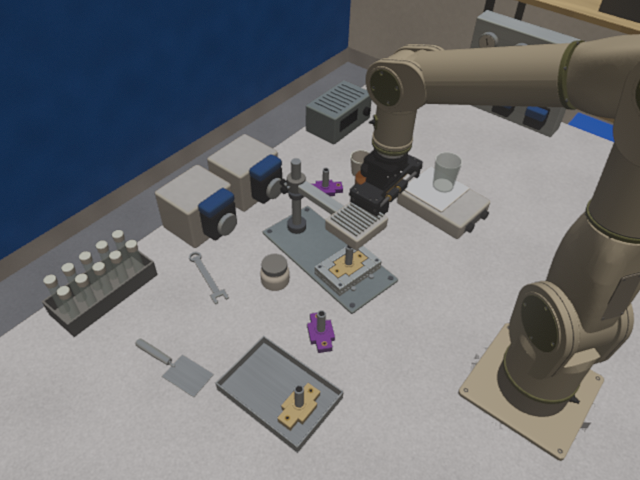

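The fingers are beside the lamp's −y side at about (365,200), with the lamp still in place at (357,222). Next I'll work out the arc.

```bash
python3 - <<'E'
import numpy as np
h=np.array([.688,-.039])
for t in np.arange(-.1,1.36,.05):
    f=np.pi-.177-t; d=np.array([np.cos(f),np.sin(f)]); l=np.array([d[1],-d[0]])
    m=.07
    q=h+.215*d-m*l; print(round(t,2),q.round(3))
E
```

```text
-0.1 [ 0.468 -0.092]
-0.05 [ 0.466 -0.081]
0.0 [ 0.464 -0.07 ]
0.05 [ 0.463 -0.059]
0.1 [ 0.462 -0.048]
0.15 [ 0.462 -0.036]
0.2 [ 0.462 -0.025]
0.25 [ 0.463 -0.014]
0.3 [ 0.465 -0.002]
0.35 [0.467 0.009]
0.4 [0.47 0.02]
0.45 [0.473 0.03 ]
0.5 [0.477 0.041]
0.55 [0.481 0.052]
0.6 [0.486 0.062]
0.65 [0.491 0.072]
0.7 [0.497 0.082]
0.75 [0.503 0.091]
0.8 [0.51 0.1 ]
0.85 [0.517 0.109]
0.9 [0.524 0.117]
0.95 [0.532 0.125]
1.0 [0.541 0.133]
1.05 [0.55 0.14]
1.1 [0.559 0.147]
1.15 [0.568 0.153]
1.2 [0.578 0.158]
1.25 [0.588 0.164]
1.3 [0.598 0.168]
1.35 [0.609 0.173]
```

Emit:
carry_out --increments "0 0 0 -0.011 0.001 0 0; 0 0 0 -0.022 0.003 0 0; 0 0 0 -0.034 0.004 0 0; 0 0 0 -0.046 0.005 0 0; 0 0 0 -0.059 0.005 0 0"

```text
time: 2.65
ee_pos: [0.4618, -0.0349, 0.161]
eef_rot: [0.709, -0.705, 0.001, -0.002]
ft_force: [0.3, -0.9, 0.7]
width: 0.0004
```

Emit:
carry_out --increments "0 0 0 -0.011 0 0 0; 0 0 0 -0.023 -0.001 0 0; 0 0 0 -0.034 -0.003 0 0; 0 0 0 -0.045 -0.005 0 0; 0 0 0 -0.056 -0.008 0 0"

```text
time: 3.28
ee_pos: [0.4697, 0.0218, 0.1611]
eef_rot: [0.709, -0.705, 0.001, -0.002]
ft_force: [0.8, -2.1, 0.8]
width: 0.0004
```

```bash
python3 - <<'E'
from bench import r
import cv2,numpy as np
s=r.read_state();print(s["time"],s["ee_pos"],s["ft_force"],s["width"])
p,d=r.camera("top"); cv2.imwrite("pics/top2.png",p)
E
```

```text
3.275 [0.46965085 0.02176184 0.1610544 ] [ 0.79835299 -2.08533769  0.7702383 ] 0.0004208723968372489
```

View pics/top2.png

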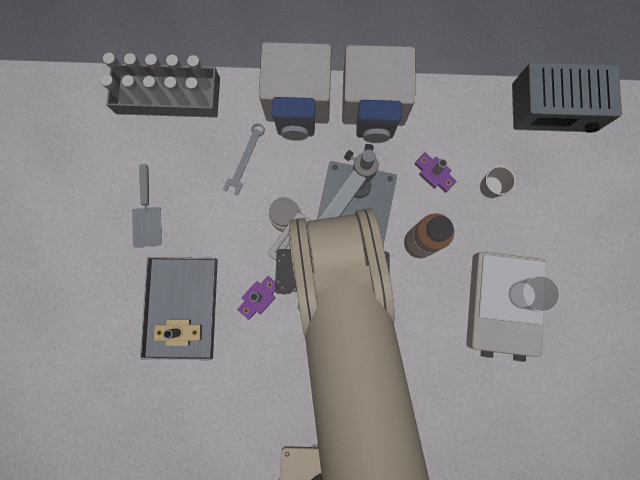

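The lamp is swinging left, at about (290,240), and the contact force is about 2 N. I'll carry on along the arc.

Emit:
carry_out --increments "0 0 0 -0.009 -0.003 0 0; 0 0 0 -0.019 -0.007 0 0; 0 0 0 -0.03 -0.011 0 0; 0 0 0 -0.04 -0.016 0 0; 0 0 0 -0.05 -0.021 0 0"

```text
time: 3.95
ee_pos: [0.4909, 0.0744, 0.1613]
eef_rot: [0.709, -0.705, 0.001, -0.002]
ft_force: [-0.4, -2.7, -0.2]
width: 0.0002
```

Emit:
carry_out --increments "0 0 0 -0.01 -0.006 0 0; 0 0 0 -0.019 -0.012 0 0; 0 0 0 -0.028 -0.019 0 0; 0 0 0 -0.037 -0.026 0 0; 0 0 0 -0.045 -0.033 0 0"

```text
time: 4.58
ee_pos: [0.524, 0.1202, 0.1615]
eef_rot: [0.709, -0.705, 0.001, -0.002]
ft_force: [-0.3, -2.5, -0.2]
width: 0.0007
```

Emit:
carry_out --increments "0 0 0 -0.008 -0.008 0 0; 0 0 0 -0.016 -0.017 0 0; 0 0 0 -0.023 -0.026 0 0; 0 0 0 -0.03 -0.035 0 0; 0 0 0 -0.036 -0.044 0 0"

```text
time: 5.2
ee_pos: [0.5683, 0.1569, 0.1616]
eef_rot: [0.71, -0.705, 0.001, -0.002]
ft_force: [-0.7, -1.0, -0.3]
width: 0.0001
```

```bash
python3 - <<'E'
from bench import r
import cv2,numpy as np
s=r.read_state();print(s["time"],s["ee_pos"],s["ft_force"],s["width"])
p,d=r.camera("side"); cv2.imwrite("pics/side3.png",p)
E
```

```text
5.2 [0.56833948 0.15694227 0.16164018] [-0.66442712 -0.96688495 -0.28936908] 7.245199339574605e-05
```

View pics/side3.png

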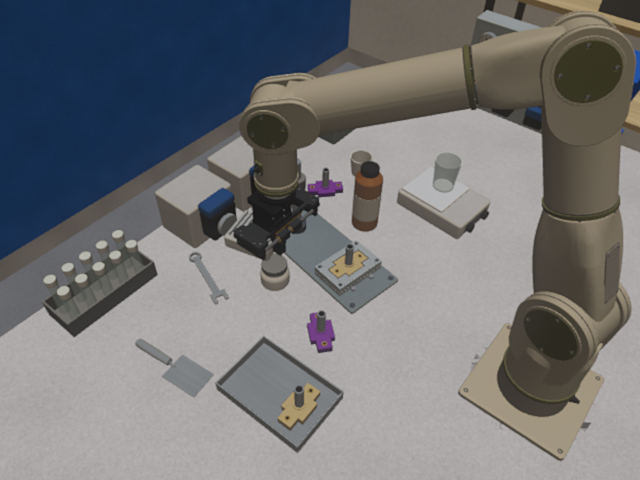

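Emit:
carry_out --increments "0 0 0 0.01 0.015 0 0; 0 0 0 0.03 0.03 0 0; 0 0 0 0.06 0.045 -0.03 0; 0 0 0 0.09 0.06 -0.06 0.03; 0 0 0 0.11 0.07 -0.06 0.06"

```text
time: 5.88
ee_pos: [0.5006, 0.0463, 0.2237]
eef_rot: [0.709, -0.705, 0.003, -0.004]
ft_force: [-0.6, 0.1, -1.1]
width: 0.0132
```

```bash
python3 - <<'E'
from bench import r
import cv2,numpy as np
s=r.read_state();print(s["time"],s["ee_pos"],s["ft_force"],s["width"])
for n in("side","wrist"):
    m=r.camera_model(n); p,d=r.camera(n); cv2.imwrite(f"pics/{n}4.png",p);np.savez(f"{n}4.npz",p=p,d=d,K=m["K"],T=m["extrinsics"])
s=cv2.imread("pics/side4.png")
cv2.imwrite("pics/c4.png",cv2.resize(s[220:310,300:410],None,fx=6,fy=6,interpolation=cv2.INTER_CUBIC))
E
```

```text
5.875 [0.50059817 0.04630584 0.22366977] [-0.60131634  0.07093424 -1.12378629] 0.013233867754349342
```

View pics/c4.png

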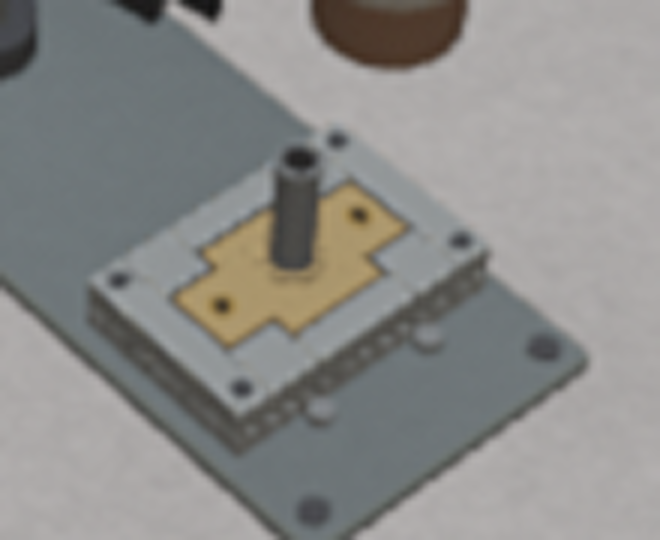

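View pics/side4.png

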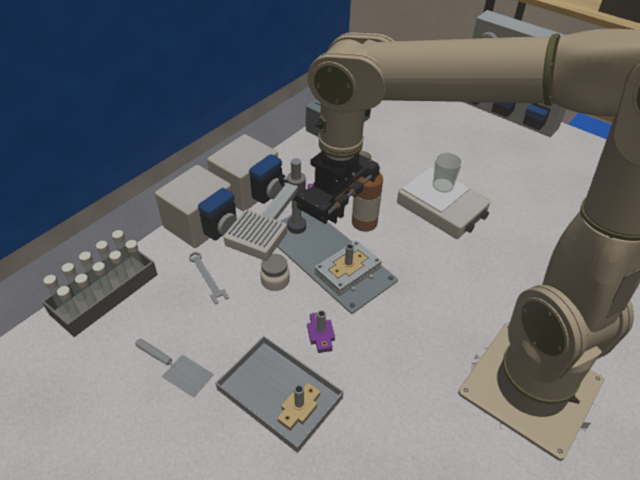

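View pics/wrist4.png

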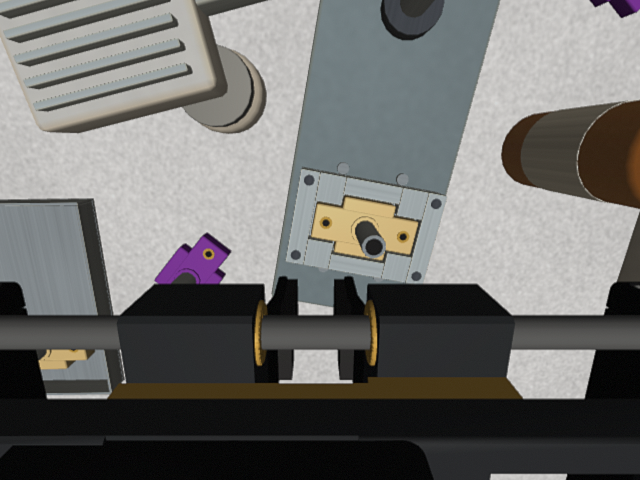

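```bash
python3 - <<'E'
from h import *
np.set_printoptions(precision=4,suppress=True)
C=lambda x,y:(x/6+300-.4,y/6+220-.4)
print("sleeve side",ray("side4",C(299,158),.1),"wrist",ray("wrist4",(374,245),.1))
print("foot screws side",ray("side4",C(358,215),.04),ray("side4",C(222,305),.04),"wrist",ray("wrist4",(403,237),.04),ray("wrist4",(326,223),.04))
print("mould corners side",[ray("side4",C(*p),.04) for p in [(90,280),(238,410),(490,250),(338,127)]])
print("mould corners wrist",[ray("wrist4",p,.04) for p in [(303,168),(447,194),(420,285),(287,262)]])
E
```

```text
sleeve side [ 0.4921 -0.0055  0.1   ] wrist [ 0.4917 -0.0047  0.1   ]
foot screws side [ 0.4852 -0.0428  0.04  ] [0.4984 0.0323 0.04  ] wrist [ 0.483  -0.0423  0.04  ] [0.4965 0.0324 0.04  ]
mould corners side [array([0.5479, 0.0561, 0.04  ]), array([0.4603, 0.0715, 0.04  ]), array([ 0.432 , -0.0619,  0.04  ]), array([ 0.5216, -0.0784,  0.04  ])]
mould corners wrist [array([0.5482, 0.0542, 0.04  ]), array([ 0.5248, -0.0809,  0.04  ]), array([ 0.4333, -0.0627,  0.04  ]), array([0.457 , 0.0704, 0.04  ])]
```

Emit:
carry_out --increments "0 0 0 0.02 0.004 0 0.06; 0 0 0 0.04 0.008 0.02 0.06; 0 0 0 0.0513 0.0096 0.045 0.06; 0 0 0 0.0513 0.0096 0.07 0.06; 0 0 0 0.0513 0.0096 0.075 0.06"

```text
time: 6.6
ee_pos: [0.4902, -0.0052, 0.1453]
eef_rot: [0.709, -0.705, 0.001, -0.002]
ft_force: [0.2, 0.3, -0.2]
width: 0.0593
```

```bash
cat > st.py <<'E'
from bench import r
import numpy as np
from scipy.spatial.transform import Rotation as R
np.set_printoptions(precision=4,suppress=True)
def st(goal=None,yaw=-90):
    s=r.read_state();print(s["time"],s["ee_pos"],"F",s["ft_force"],"M",s["torque"],"w",s["width"])
    Q=R.from_quat(s["eef_rot"]); M=Q.as_matrix(); y=np.degrees(np.arctan2(M[1,0],M[0,0]))
    a=np.radians(yaw); G=np.column_stack([[np.cos(a),np.sin(a),0],[np.sin(a),-np.cos(a),0],[0,0,-1]])
    print("toolx yaw",y,"tilt",M[:2,2],"rotvec deg to yaw",yaw,np.degrees((Q.inv()*R.from_matrix(G)).as_rotvec()))
    if goal is not None: print("shift",M.T@(np.array(goal)-s["ee_pos"]))
E
python3 - <<'E'
from st import *
st([.491,-.005,.063])
E
```

```text
6.6 [ 0.4902 -0.0052  0.1453] F [ 0.2365  0.2518 -0.2241] M [ 0.0213 -0.0174 -0.0173] w 0.05928778231542634
toolx yaw -89.70965992721773 tilt [0.0042 0.0023] rotvec deg to yaw -90 [-0.2432  0.1316  0.2901]
shift [-0.     -0.0004  0.0823]
```

Emit:
carry_out --increments "-0.24 0.13 0.29 0 0 0.02 0.06; -0.24 0.13 0.29 0 -0.001 0.04 0.06; -0.24 0.13 0.29 0 -0.001 0.06 0.06; -0.24 0.13 0.29 0 -0.001 0.08 0.06; -0.24 0.13 0.29 0 -0.001 0.0825 0.06"

```text
time: 7.22
ee_pos: [0.4908, -0.0045, 0.0615]
eef_rot: [0.707, -0.707, -0.001, 0.001]
ft_force: [-0.4, 0.7, -0.1]
width: 0.06
```

```bash
python3 - <<'E'
from st import *
st([.491,-.005,.063])
import cv2
p,d=r.camera("wrist"); cv2.imwrite("pics/wrist5.png",p)
p,d=r.camera("side"); cv2.imwrite("pics/side5.png",cv2.resize(p[150:320,250:410],None,fx=3.5,fy=3.5))
E
```

```text
7.225 [ 0.4908 -0.0045  0.0615] F [-0.3527  0.7391 -0.1183] M [ 0.0122  0.0121 -0.0207] w 0.06004191731030796
toolx yaw -89.96306899621626 tilt [-0.0021  0.0006] rotvec deg to yaw -90 [0.1219 0.033  0.037 ]
shift [ 0.0005 -0.0001 -0.0015]
```

View pics/side5.png

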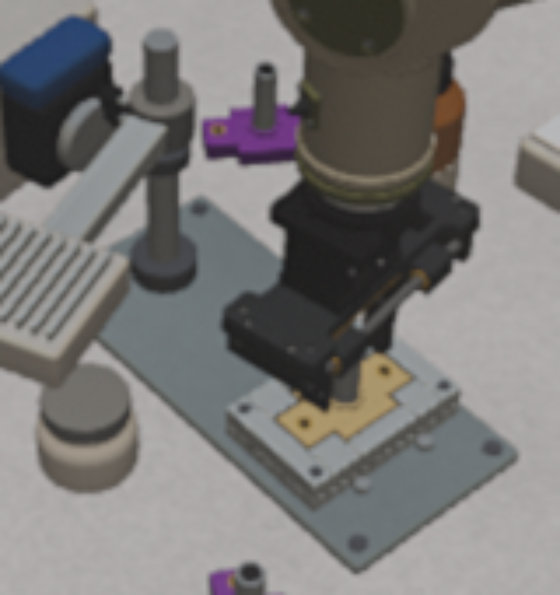

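View pics/wrist5.png

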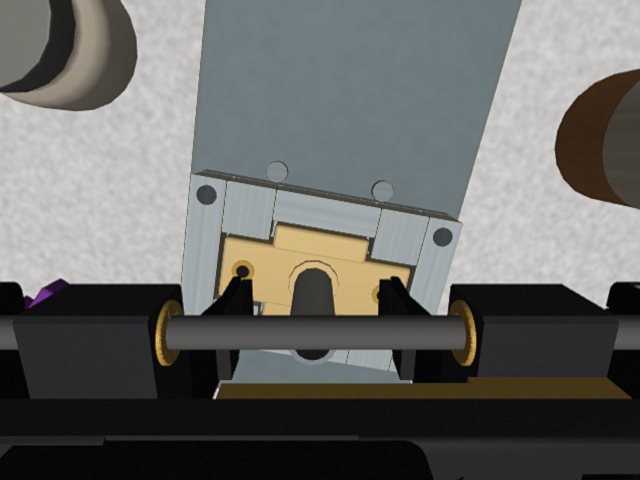

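The sleeve, at about (312,310) in the wrist view, sits between the fingers. I'll close now.

Emit:
carry_out --increments "0 0 0 0 0 0 0.03; 0 0 0 0 0 0 0.015; 0 0 0 0 0 0 0.01; 0 0 0 0 0 0 0.01; 0 0 0 0 0 0 0.01" --squeeze 35

```text
time: 7.95
ee_pos: [0.4918, -0.0045, 0.0629]
eef_rot: [0.707, -0.707, -0.0, -0.0]
ft_force: [-1.5, 0.8, 1.4]
width: 0.0189
```

```bash
python3 - <<'E'
from st import *
st([.491,-.005,.063])
E
```

```text
7.95 [ 0.4918 -0.0045  0.0629] F [-1.4709  0.8207  1.4145] M [ 0.1638  0.0344 -0.0081] w 0.01886212112309891
toolx yaw -89.97419607279508 tilt [0.0001 0.0005] rotvec deg to yaw -90 [-0.0054  0.0289  0.0258]
shift [ 0.0005  0.0008 -0.0001]
```

Gripped, 19 mm wide. Next comes a slow straight lift.

Emit:
carry_out --increments "0 0 0 0 0 -0.004 0.01; 0 0 0 0 0 -0.01 0.01; 0 0 0 0 0 -0.018 0.01; 0 0 0 0 0 -0.026 0.01; 0 0 0 0 0 -0.034 0.01"

```text
time: 8.57
ee_pos: [0.4919, -0.0045, 0.0976]
eef_rot: [0.707, -0.707, -0.0, -0.0]
ft_force: [-0.2, -0.1, -2.7]
width: 0.019
```

Emit:
carry_out --increments "0 0 0 0 0 -0.015 0.01; 0 0 0 0 0 -0.035 0.01; 0 0 0 0 0 -0.06 0.01; 0 0 0 0 0 -0.08 0.01; 0 0 0 0 0 -0.085 0.01"

```text
time: 9.2
ee_pos: [0.4926, -0.0044, 0.1844]
eef_rot: [0.707, -0.707, 0.001, -0.001]
ft_force: [-0.4, 0.3, -3.0]
width: 0.0193
```

```bash
python3 - <<'E'
from st import *
st([.4435,.349,.18],-79)
import cv2
p,d=r.camera("side"); cv2.imwrite("pics/side6.png",p);np.savez("side6.npz",p=p,d=d,K=r.camera_model("side")["K"],T=r.camera_model("side")["extrinsics"])
s=p[320:460,200:360]
cv2.imwrite("pics/tr6.png",cv2.resize(s,None,fx=4,fy=4,interpolation=cv2.INTER_CUBIC))
E
```

```text
9.2 [ 0.4926 -0.0044  0.1844] F [-0.4457  0.2573 -2.9935] M [ 0.029  -0.0019 -0.0526] w 0.019271911132230504
toolx yaw -89.96872277865026 tilt [0.0031 0.    ] rotvec deg to yaw -79 [ -0.1748  -0.0159 -10.9687]
shift [-0.3535  0.0489  0.0043]
```

View pics/side6.png

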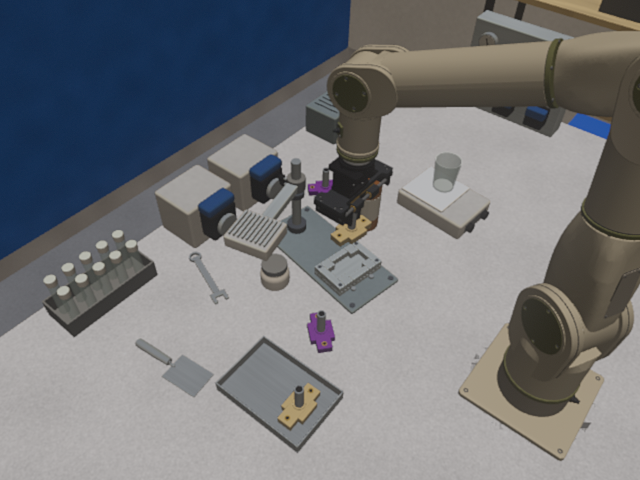

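View pics/tr6.png

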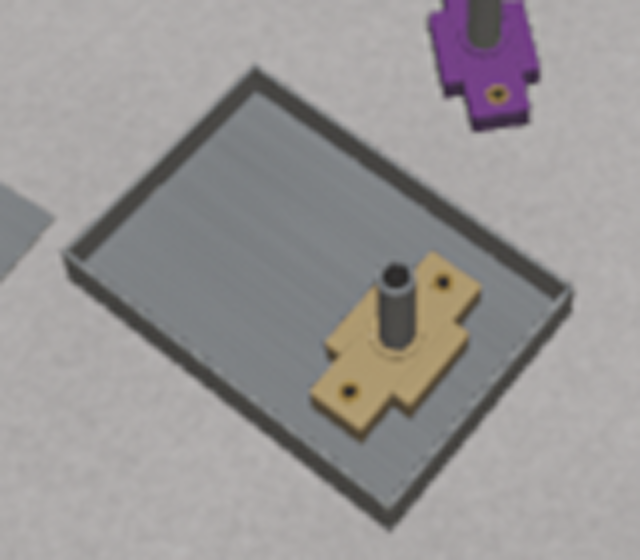

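```bash
python3 - <<'E'
from h import *
np.set_printoptions(precision=4,suppress=True)
C=lambda x,y:(x/4+200-.4,y/4+320-.4)
P=[ray("side6",C(*p),.028) for p in [(65,255),(254,68),(572,290),(390,512)]]
print(P,np.mean(P,0),[np.linalg.norm(P[i]-P[i-1]) for i in range(4)])
print("finished sleeve",ray("side6",C(396,272),.081), "screws",ray("side6",C(442,282),.021),ray("side6",C(349,391),.021))
P=[np.array(p) for p in P]; 
for a,b in ((3,0),(2,1)): print("yaw",np.arctan2(*(P[b]-P[a])[1::-1]))
x=P[0]-P[1];y=P[3]-P[2]; print("yaw from y",-np.arctan2(x[0],x[1]),-np.arctan2(y[0],y[1]))
E
```

```text
[array([0.508 , 0.4271, 0.028 ]), array([0.5113, 0.2806, 0.028 ]), array([0.294 , 0.2766, 0.028 ]), array([0.2904, 0.4243, 0.028 ])] [0.4009 0.3522 0.028 ] [np.float64(0.2175988116122985), np.float64(0.14656205083335896), np.float64(0.2173472265993645), np.float64(0.14780410932575383)]
finished sleeve [0.3504 0.3485 0.081 ] screws [0.3506 0.3123 0.021 ] [0.3482 0.388  0.021 ]
yaw 0.01289785287554076
yaw 0.01860031054870118
yaw from y 0.02274580414537258 0.024389203473662874
```

Emit:
carry_out --increments "0 0 -1 -0.02 0.002 0 0.01; 0 0 -3 -0.06 0.007 0 0.01; 0 0 -5 -0.1 0.013 0 0.01; 0 0 -7 -0.14 0.02 0 0.01; 0 0 -9 -0.18 0.025 0 0.01"

```text
time: 9.88
ee_pos: [0.4659, 0.1779, 0.1834]
eef_rot: [0.761, -0.648, 0.001, -0.0]
ft_force: [1.5, -0.1, -1.6]
width: 0.0192
```

```bash
python3 - <<'E'
from st import *
st([.445,.350,.18],-78.9)
E
```

```text
9.875 [0.4659 0.1779 0.1834] F [ 1.4668 -0.0775 -1.6071] M [ 0.0304 -0.0778 -0.0227] w 0.0191581761453447
toolx yaw -80.80945297280535 tilt [0.0014 0.    ] rotvec deg to yaw -78.9 [-0.0775 -0.0121 -1.9094]
shift [-0.1733 -0.0068  0.0034]
```

Emit:
carry_out --increments "0 0 -1 -0.045 -0.002 0 0.01; 0 0 -1.9 -0.09 -0.004 0 0.01; 0 0 -1.9 -0.13 -0.005 0 0.01; 0 0 -1.9 -0.16 -0.006 0 0.01; 0 0 -1.9 -0.1733 -0.0068 0 0.01"

```text
time: 10.5
ee_pos: [0.443, 0.3525, 0.1827]
eef_rot: [0.773, -0.634, -0.0, -0.0]
ft_force: [-0.8, -0.2, -2.7]
width: 0.0191
```

```bash
python3 - <<'E'
from st import *
st([.445,.350,.044],-78.9)
import cv2
for n in ("side","wrist"):
    m=r.camera_model(n);p,d=r.camera(n); cv2.imwrite(f"pics/{n}7.png",p);np.savez(f"{n}7.npz",p=p,d=d,K=m["K"],T=m["extrinsics"])
E
```

```text
10.5 [0.443  0.3525 0.1827] F [-0.784  -0.2485 -2.7153] M [-0.0156  0.0172  0.0143] w 0.01905986589514712
toolx yaw -78.68897407310388 tilt [-0.0004  0.0006] rotvec deg to yaw -78.9 [0.0163 0.0377 0.211 ]
shift [ 0.0029 -0.0015  0.1387]
```

View pics/side7.png

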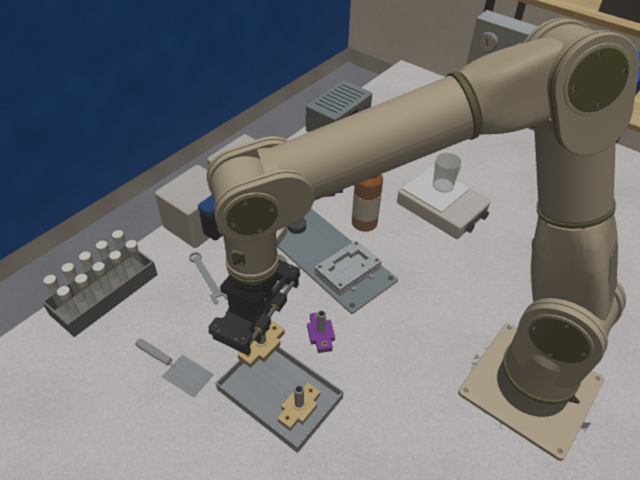

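View pics/wrist7.png

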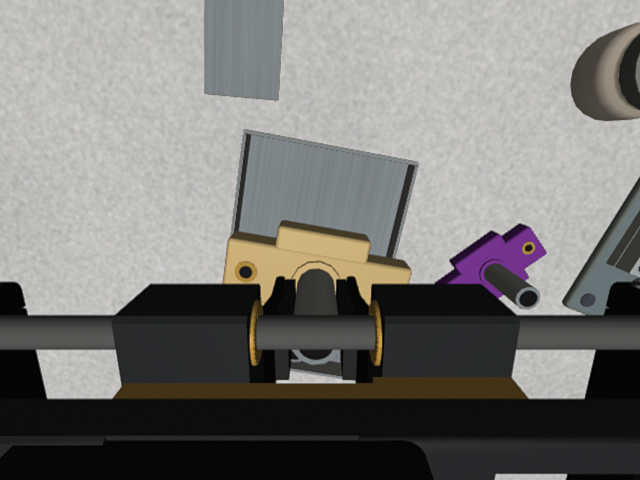

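```bash
python3 - <<'E'
from h import *
np.set_printoptions(precision=4,suppress=True)
a=ray("wrist7",(245,130),.028);b=ray("wrist7",(417,162),.028);print(a,b,np.linalg.norm(a-b),"yaw",-np.arctan2((a-b)[0],(a-b)[1]))
u=ray("wrist7",(230,235),.16);v=ray("wrist7",(410,265),.16)
print("bar top corners",u,v,np.linalg.norm(u-v),"yaw",-np.arctan2((u-v)[0],(u-v)[1]))
E
```

```text
[0.5105 0.4245 0.028 ] [0.5134 0.2785 0.028 ] 0.14605871276737 yaw 0.019640939605320665
bar top corners [0.4593 0.4001 0.16  ] [0.4617 0.3042 0.16  ] 0.0959667931629789 yaw 0.025530197416699128
```

Emit:
carry_out --increments "0 0 0 0.001 -0.001 0.025 0.01; 0 0 0 0.001 -0.001 0.05 0.01; 0 0 0 0.001 -0.001 0.075 0.01; 0 0 0 0.001 -0.001 0.1 0.01; 0 0 0 0.001 -0.001 0.115 0.01"

```text
time: 11.22
ee_pos: [0.4452, 0.3488, 0.0666]
eef_rot: [0.772, -0.635, 0.0, 0.001]
ft_force: [-0.7, -0.4, -1.5]
width: 0.0191
```

```bash
python3 - <<'E'
from st import *
st([.444,.3515,.044],-78.9)
E
```

```text
11.225 [0.4452 0.3488 0.0666] F [-0.749  -0.368  -1.4623] M [ 0.0042 -0.0193  0.0533] w 0.019133481046771053
toolx yaw -78.84326584387435 tilt [-0.0009 -0.0012] rotvec deg to yaw -78.9 [ 0.0625 -0.058   0.0567]
shift [-0.0029  0.0006  0.0226]
```

Emit:
carry_out --increments "0.06 -0.06 0 -0.002 0 0.006 0.01; 0.06 -0.06 0 -0.002 0 0.011 0.01; 0.06 -0.06 0 -0.002 0 0.015 0.01; 0.06 -0.06 0 -0.002 0 0.018 0.01; 0.06 -0.06 0 -0.002 0 0.02 0.01"

```text
time: 11.85
ee_pos: [0.4448, 0.3509, 0.0467]
eef_rot: [0.773, -0.635, 0.0, -0.0]
ft_force: [-0.1, -0.6, -2.3]
width: 0.0192
```

Emit:
carry_out --increments "0 0 0 0 0 0.001 0.01; 0 0 0 0 0 0.002 0.01; 0 0 0 0 0 0.002 0.01; 0 0 0 0 0 0.002 0.01; 0 0 0 0 0 0.002 0.01"

```text
time: 12.48
ee_pos: [0.4448, 0.3509, 0.0447]
eef_rot: [0.773, -0.635, 0.0, -0.0]
ft_force: [-0.1, -0.2, -2.2]
width: 0.019
```

```bash
python3 - <<'E'
from st import *
st([.444,.3515,.044],-78.9)
import cv2
p,d=r.camera("side"); cv2.imwrite("pics/side8.png",cv2.resize(p[300:460,180:370],None,fx=4,fy=4))
E
```

```text
12.475 [0.4448 0.3509 0.0447] F [-0.1377 -0.1653 -2.24  ] M [ 0.0111  0.0168 -0.0067] w 0.01898419169979259
toolx yaw -78.84038881608487 tilt [0.0003 0.0003] rotvec deg to yaw -78.9 [-0.0181  0.0118  0.0596]
shift [-0.0008  0.0007  0.0007]
```

View pics/side8.png

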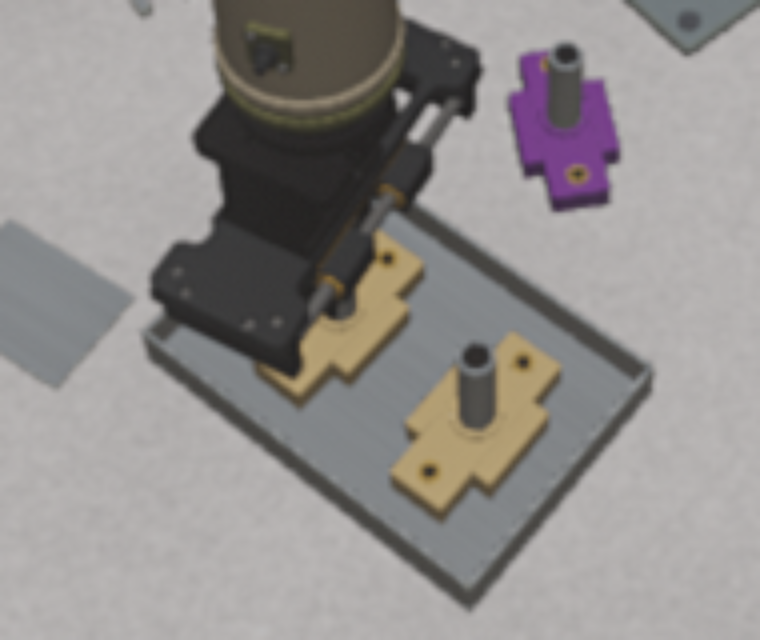

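Almost down: it is still carrying its weight, so I'll lower slowly until the force changes.

Emit:
carry_out --increments "0 0 0 0 0 0.0005 0.01; 0 0 0 0 0 0.001 0.01; 0 0 0 0 0 0.0013 0.01; 0 0 0 0 0 0.0015 0.01; 0 0 0 0 0 0.0015 0.01"

```text
time: 13.15
ee_pos: [0.4449, 0.3509, 0.0439]
eef_rot: [0.772, -0.635, 0.0, -0.0]
ft_force: [-2.4, -3.5, 8.1]
width: 0.019
```

Contact at z 0.0439, where it was expected. I'll release.

Emit:
carry_out --increments "0 0 0 0 0 -0.0003 0.01; 0 0 0 0 0 -0.0003 0.025; 0 0 0 0 0 -0.0003 0.04; 0 0 0 0 0 -0.0003 0.055; 0 0 0 0 0 -0.0003 0.055"

```text
time: 13.78
ee_pos: [0.445, 0.3509, 0.0442]
eef_rot: [0.773, -0.635, 0.0, -0.0]
ft_force: [0.1, -0.6, 0.1]
width: 0.047
```

```bash
python3 - <<'E'
from st import *
st()
import cv2
p,d=r.camera("wrist"); cv2.imwrite("pics/wrist9.png",p)
E
```

```text
13.775 [0.445  0.3509 0.0442] F [ 0.1339 -0.62    0.0861] M [-0.0076  0.0053 -0.0144] w 0.04701693895925162
toolx yaw -78.84187888126617 tilt [ 0.0007 -0.0001] rotvec deg to yaw -90 [-0.0422 -0.0107 11.1581]
```

View pics/wrist9.png

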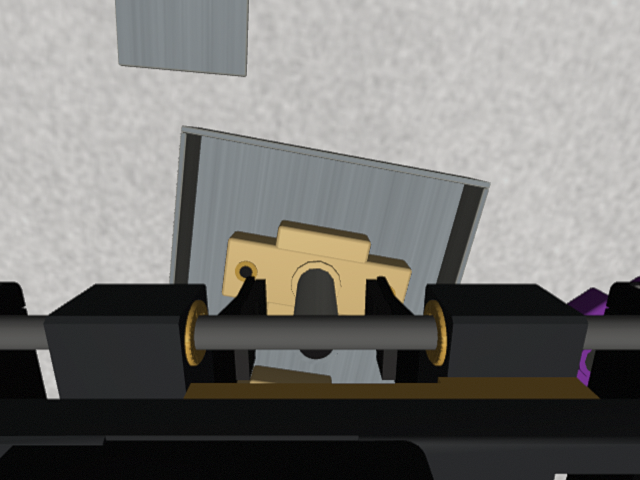

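The fingers are clear of the sleeve at (316,310). I'll go straight up, then back away so the cameras can see.

Emit:
carry_out --increments "0 0 0 0 0 -0.015 0.055; 0 0 0 0 0 -0.04 0.055; 0 0 0 0 0 -0.07 0.055; 0 0 0 0 0 -0.1 0.055; 0 0 0 0 0 -0.13 0.055"

```text
time: 14.45
ee_pos: [0.4448, 0.3511, 0.1764]
eef_rot: [0.773, -0.635, 0.0, -0.001]
ft_force: [0.5, -0.6, 0.0]
width: 0.0549
```

Emit:
carry_out --increments "0 0 0 0.03 0 -0.03 0.055; 0 0 0 0.08 0 -0.05 0.055; 0 0 0 0.13 0 -0.05 0.055; 0 0 0 0.18 0 -0.05 0.055; 0 0 0 0.22 0 -0.05 0.055"

```text
time: 15.08
ee_pos: [0.4876, 0.1333, 0.2275]
eef_rot: [0.772, -0.635, 0.001, -0.001]
ft_force: [0.9, 0.6, 0.6]
width: 0.0551
```

```bash
python3 - <<'E'
from st import *
st()
import cv2
for n in ("side","top"):
    m=r.camera_model(n);p,d=r.camera(n); cv2.imwrite(f"pics/{n}10.png",p);np.savez(f"{n}10.npz",p=p,d=d,K=m["K"],T=m["extrinsics"])
    if n=="side": cv2.imwrite("pics/tr10.png",cv2.resize(p[320:460,200:360],None,fx=4,fy=4,interpolation=cv2.INTER_CUBIC))
E
```

```text
15.075 [0.4876 0.1333 0.2275] F [0.8932 0.5625 0.5736] M [-0.0174  0.0126  0.0212] w 0.05513465369710843
toolx yaw -78.87872483928822 tilt [0.0029 0.0001] rotvec deg to yaw -90 [-0.1685 -0.0114 11.1213]
```

View pics/side10.png

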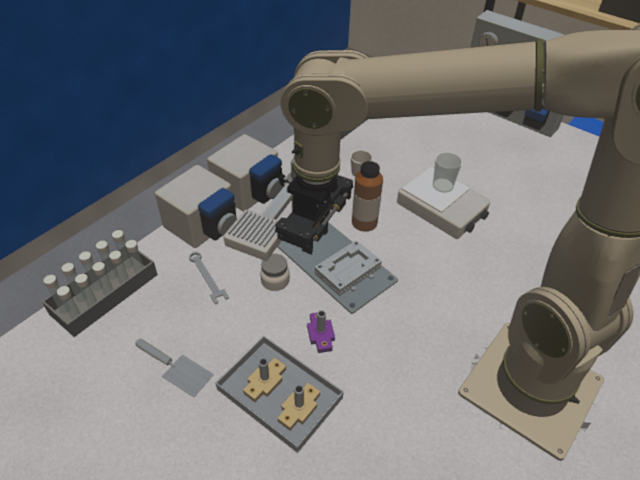

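View pics/tr10.png

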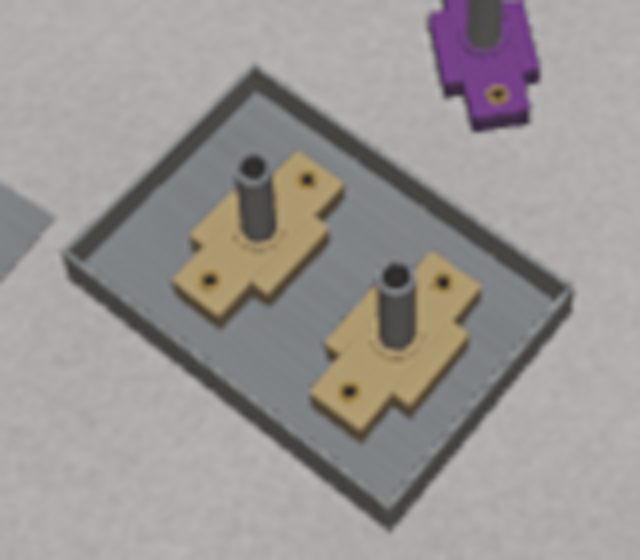

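View pics/top10.png

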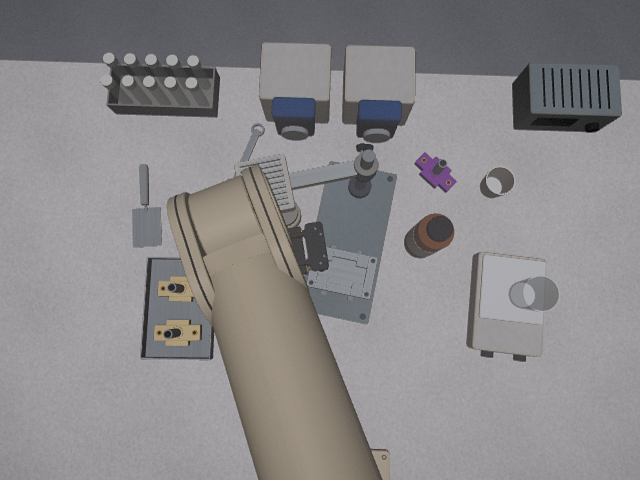

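```bash
python3 - <<'E'
from h import *
np.set_printoptions(precision=4,suppress=True)
C=lambda x,y:(x/4+200-.4,y/4+320-.4)
print("placed top",ray("side10",C(253,168),.081),"screws",ray("side10",C(307,180),.021),ray("side10",C(210,280),.021))
b=ray("top10",(295,183),.179)[:2]-[.688,-.039]; print("lamp",np.pi-.177-np.arctan2(b[1],b[0]))
from bench import r; print(np.abs(r.read_state()["joint_vel"]).max()); print(r.close_job())
E
```

```text
placed top [0.4439 0.35   0.081 ] screws [0.4445 0.3117 0.021 ] [0.4436 0.3875 0.021 ]
lamp 1.096787619047463
0.07040313513915973
the job is handed in; nothing more can be done
None
```

The bracket is out of the mould and standing in the tray beside the finished one, and the lamp is swung clear. I handed the job in at about 15 s of the 64 s allowed.

- **Lamp:** I pushed it gently (about 2–3 N) to the +y side, away from the bottle. It stands at about +1.1 rad; beyond 0.77 it is clear of the mould.
- **Bracket:** I lifted it straight up by the sleeve and turned it about 11° to line up with the tray. I lowered it until it touched the tray floor at the expected height, pressing with about 8–10 N, then released it.
- **Last checks:** The sleeve top is at (0.444, 0.350) and the foot's two screw holes are centred under it. That fits standing upright and flat in the empty +x half. In the pictures the finished bracket, jar, bottle and purple look-alikes have not moved, and the gripper touches nothing.
- **Disagreement:** My tray-centre measurements from different views differed by up to about 7 mm. I averaged the better ones, and the bracket sits well inside the walls.
- **Still moving at hand-in:** The arm was still settling, at up to 0.07 rad/s, about 35 mm above the nearest object.

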